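Set a marked board on the bench hook for sawing

TASK

Someone left a mug standing on the bench hook, in the way of the board that is to be sawn: lift it off, keeping it upright, and stand it on the bench, clear of the hook and of the place where the board will stick out. Then slide the board to the right along the hook, without lifting it off, until it lies against the fence and its pencil line is level with the right-hand end of the hook. More than half of the board now overhangs and would tip, so finish holding it flat on the hook by the part left of the line; do not let go at the end, and leave the other things on the bench alone.

Things in the scene. Friction and masses are not known exactly. Their poses are not given: they have to be found in the camera images.
- bench_hook: bench hook (sawing board), fixed: wooden base, 32 mm thick, with a wooden fence along its far edge. Origin at bench height below the right-hand (-y) end of the fence's front face; axes as the world's. Base from x -180 to +30, y 0 (right-hand end) to +240 mm, top at z 32. Fence from x 0 (the face) to +30, full length, top at z 46 (14 above the base, lower than the board's top). It lies anywhere within 130 mm along the bench
- hook_end (a point): top front corner of the fence at the hook's right-hand end (x 0, y 0, z 46 mm in the hook's frame): the saw will run down past this end. The bench behind the hook and its overhang is clear: from the back of the fence up to x = 0.70, for y from -0.26 to +0.01
- board: plain wooden batten 50 mm wide (its x), 220 mm long (its y), 32 mm thick, about 0.2 kg, its mass evenly spread, lying flat on the hook, its left (+y) end sticking out beyond the hook, a little skew and up to 25 mm off the fence. Origin in the middle of its underside; +y to its left end, +x towards the fence
- pencil_line (a point): middle of the dark pencil line drawn across the board's top face (and down its front face), 95 mm from the board's left end (15 mm to the left of the board's middle); 125 mm of board lie to the right of it. The small pencilled cross marks that longer part
- back_edge (a point): point on the board's back face (the one that goes against the fence), at the pencil line, half-way up
- left_end (a point): middle of the board's left-hand end face, 16 mm above its underside
- mug: white mug, 92 mm across the rim, 70 mm at the foot, 95 mm high, 0.27 kg, empty, standing on the right-hand part of the hook. Origin at its underside, in the middle of its overall length (127 mm with handle); +z up, the handle points to its own -y
- mug_centre (a point): centre of the mug's foot (on the axis of its round body), 16.5 mm to the mug's +y from its origin
- mug_handle (a point): in the mug's handle, 70 mm above its foot and 66 mm out from the round body's axis. The handle is an upright loop about 16 mm thick (its x), standing 33 mm out from the body, from 12 to 86 mm above the foot; pinch it across its thickness from above. At the start it points to the right (-y), within 46 degrees either way
- orange_bottle: orange bottle, 84 mm across, 268 high, at the back on the right; not to be disturbed. Origin at the middle of its underside
- green_cap: white bottle with a green cap, 64 mm across, 222 high, at the back on the right; not to be disturbed. Origin at the middle of its underside
- spray_white: white bottle with a pointed nozzle, 56 mm across, 205 high, at the back; not to be disturbed. Origin at the middle of its underside
- caliper: caliper, 220 mm long, 18 high, lying at the left; not to be disturbed. Origin at the middle of its underside
- parts_tin: flat red tin, 94 x 64 mm, 20 high, lying at the left; not to be disturbed. Origin at the middle of its underside
- hex_set: folding hex key set, 78 mm long, 20 high, lying behind the overhang on the right; not to be disturbed. Origin at the middle of its underside
- ratchet_driver: stubby screwdriver, 135 mm long, 34 high, lying at the front, left of the hook; not to be disturbed. Origin at the middle of its underside
- marker: marker pen, 134 mm long, lying at the front on the left; not to be disturbed. Origin at the middle of its underside

How it is judged:
By the outcome, as a careful person would: the job done as asked, in the order asked, and still so for the second after the job is handed in, while the arm keeps its last pose, push and grip.
It also fails if it takes over 56 s, if anything falls off the work surface, if the arm or the gripper's body presses on something with over 40 N, if the wrist force passes 120 N, or if a joint passes its speed limit or range.

ROBOT

A 7-joint arm with a two-finger parallel gripper is mounted at the origin on a cart in front of the work surface, level with it; the furniture and walls round the work are solid. World frame = base frame: x ahead of the robot, y to its left, z up, the work surface at z = 0. Lengths are in m, angles in rad, forces in N, time in s.
With the tool pointing down it reaches from about 0.4 to 0.85 m from the base axis. Payload 10.4 kg.
Tool frame: the origin (TCP) lies midway between the tips of the shut fingers; the grasp point (between the pads) lies 19 mm behind it; z points along the fingers, y is the line along which they close (so a half turn about z gives the same grasp; the last joint's range is limited). The gripper opens to 87 mm and grips with 3 to 60 N. Pads are 19 mm wide; open, the fingers measure 117 mm over their backs; the gripper's body (75 mm by 190 mm) begins 51 mm behind the grasp point.
Start: joints at [1.251, 0.332, -0.065, 1.46, 0.022, 1.35, -0.088], TCP at [0.183, -0.598, 0.223] pointing down, gripper open.
Joint ranges: [-2.6, 2.6], [-0.5, 2.12], [-1.47, 1.34], [0.16, 2.42], [-1.27, 4.41], [0.06, 2.06], [-2.6, 2.6]. Speed limits (rad/s): [2.22, 2.22, 2.79, 2.79, 3.14, 3.14, 3.14].

INTERFACE

Orientations are given as a unit quaternion [x, y, z, w].
In Python, from bench import r gives the robot as it stands.
- The arm moves only by the tool arm_command, never from a script. Its arguments are lists of equal length, an entry for each row: "xyz": the shift along the world's x, y, z in m, a list of three; "rot": the turn, a rotation vector about the world's x, y, z in rad, a list of three. In form: {"xyz": [[tx, ty, tz], ...], "rot": [[ax, ay, az], ...]}. A call has 1 to 20 rows; each row is the pose to reach, as a shift and turn from the pose commanded when the call began; what a row does not reach only later rows make up. A row lasts 1/12 s, in which the tool goes at most 41.7 mm and 7.16 degrees, less where a joint would pass 70% of its speed; a pose out of reach is approached as far as the arm can. A call with a gripper value outside its range is refused whole. "grip" is the opening, from 0 (shut) to 1 (fully open), set as the call begins (left out, the last holds). The fingers move at their own pace and stop on an object; "squeeze" is the grip in N (left out, the last holds). Time passes only in rows, so rows that repeat a pose let the fingers close. It gives the time, the measured TCP pose, the force, the opening and the grip force at its end, in the units of the state.
- r.read_state(): the state, without advancing time (a new reading comes with each control period).
- r.camera(name): name is "scene" or "top" or "wrist"; returns the picture (420x560x3 uint8, red, green, blue); there is no depth.
- r.camera_model(name): a dict with "fx", "fy", "cx", "cy" (pixels), "T" (4x4, takes a point from camera to world coordinates). Camera axes: x right, y up, looking along -z (the intrinsics and any distortion apply to the point x, -y, -z); pixel columns grow to the right and rows downward; lengths in m; the calibration is good to about 2 mm. A picture is of the moment at which its call begins: read the wrist's pose just before it. camera_model takes no time and is no camera call; for the wrist camera it gives the pose at the moment of the call.
- r.close_job(): hands the job in; it is judged then, once.
Trained networks look in the newest picture that a camera, given by its name, has taken for a name from the list of things; names that differ only in an ending like _2 or _b are one class to them, and where a whole thing is asked for, a point or a joint stands for the part that bears it (a point fixed in the world has none). Each returns a list of dicts, best first, with "conf" (0 to 1); they miss things now and then, are a little off and sometimes report something else, mostly with a low value. They report only what shows in the picture. A call takes as long as a camera call.
- r.look_for(label, camera): "at" ([x, y, z] in m, in the coordinates of the camera as it stood for that picture, good to about 4 mm: the middle of the surface that is visible of it).
- r.spot_point(label, camera): "at" ([x, y, z] in m, in the coordinates of the camera as it stood for that picture, good to about 4 mm: a listed point, or the origin of a listed thing).
The state is a dict: "time": time; "joint_positions": joint angles; "joint_vel": joint speeds; "joint_torque": joint torques, N m; "ee_pos": TCP position; "eef_rot": TCP orientation; "ft_force": force on the tool from outside, world axes, zero at the start; "torque": the same for the moment, N m; "width": finger opening in m; "grip_force": force on a finger pad.
Only numpy, scipy, OpenCV 4.12 (cv2) and the standard library are available. Lean on these libraries where they do the work, as an engineer would, in place of code of your own. Each camera call takes 0.05 s, during which the arm holds its last target. There are 200 camera calls.

## Working session

There is one attempt and no reset: what is moved stays moved. The work goes in short steps, Python scripts to look and compute and a tool call to move; the robot and the scene stay as the last step left them, time stands still between calls to the robot, and variables do not carry over. Pictures are saved under pics/ and viewed, at most 10 in all, crops included, and the job is handed in when it is done.

Besides the shell and the picture viewer there is one more tool, called after "Request:" as name(argument=value, ...) on one line, values as JSON. arm_command: Moves the arm, as the interface text tells. Its arguments: {"type":"object","properties":{"xyz":{"type":"array"},"rot":{"type":"array"},"grip":{"type":"number"},"squeeze":{"type":"number"}},"required":["xyz","rot"]}

```bash
mkdir -p pics; cat > h.py <<'E'
from bench import r
import numpy as np, cv2
from scipy.spatial.transform import Rotation as R
def w(cam,p): return (r.camera_model(cam)["T"]@np.r_[p,1])[:3]
def snap(cam,name):
    im=r.camera(cam); cv2.imwrite(f"pics/{name}.png",im[:,:,::-1]); return im
def rep(cam,pts,things=()):
    for f,ls in ((r.spot_point,pts),(r.look_for,things)):
        for l in ls:
            print(l,[(np.round(w(cam,d["at"]),3).tolist(),round(d["conf"],2)) for d in f(l,cam)[:2]])
def px(cam,P):
    m=r.camera_model(cam); p=np.linalg.inv(m["T"])@np.r_[P,1]
    return m["cx"]+m["fx"]*p[0]/-p[2], m["cy"]+m["fy"]*-p[1]/-p[2]
def onplane(cam,u,v,z):
    m=r.camera_model(cam); d=m["T"][:3,:3]@np.array([(u-m["cx"])/m["fx"],-(v-m["cy"])/m["fy"],-1]); o=m["T"][:3,3]
    return o+d*(z-o[2])/d[2]
E
python3 - <<'E'
from h import *
s=r.read_state(); print(s)
print({k:r.camera_model("top")[k] for k in r.camera_model("top")})
P=["hook_end","bench_hook","board","pencil_line","back_edge","left_end","mug_centre","mug_handle","mug","hex_set","orange_bottle","green_cap","spray_white"]
for c in ("top","scene"):
    snap(c,c+"0"); print(c); rep(c,P if c=="top" else P[:9])
E
```

```text
{'time': 0.0, 'joint_positions': array([ 1.25141221,  0.33287136, -0.06472712,  1.4609656 ,  0.0216183 ,
        1.3499042 , -0.08852141]), 'joint_vel': array([ 8.26560919e-04,  1.03159642e-04, -9.99763767e-05, -1.14866817e-03,
       -2.17046951e-03,  4.05399995e-04, -4.26472316e-04]), 'joint_torque': array([-5.80360575e-05, -6.23238230e+01,  2.50741543e-02, -3.89908040e+01,
       -6.12286781e-02,  3.95106326e-02,  1.18395201e-04]), 'ee_pos': array([ 0.18266476, -0.59729173,  0.22174275]), 'eef_rot': array([ 9.89007627e-01,  1.47862727e-01, -1.45581758e-04, -7.11272495e-04]), 'ft_force': array([ 0.03315818, -0.02211339, -0.04139086]), 'torque': array([0.02209614, 0.01611066, 0.00652639]), 'grip_force': 0.0, 'width': 0.08693644248579402}
{'fx': 441.1910767725127, 'fy': 441.1910767725127, 'cx': 275.9098933459899, 'cy': 199.13834457827573, 'T': array([[-0.02613695,  0.99270322, -0.11771653,  0.36318858],
       [-0.99948242, -0.0281598 , -0.01555349, -0.00725819],
       [-0.01875487,  0.11724909,  0.99292543,  1.33837546],
       [ 0.        ,  0.        ,  0.        ,  1.        ]])
[... 488 characters left out ...]
19, 0.033], 0.93)]
hex_set [([0.544, 0.434, -0.001], 0.65), ([0.595, -0.38, -0.002], 0.63)]
orange_bottle [([0.681, -0.409, -0.004], 0.96)]
green_cap [([0.692, -0.33, 0.003], 0.79), ([0.681, -0.411, -0.005], 0.7)]
spray_white [([0.672, 0.09, -0.002], 0.65), ([0.511, -0.217, -0.003], 0.52)]
scene
hook_end []
bench_hook [([0.506, -0.215, -0.001], 0.61)]
board [([0.461, -0.01, 0.033], 0.7)]
pencil_line [([0.46, 0.002, 0.065], 0.79)]
back_edge [([0.486, 0.003, 0.046], 0.96), ([0.449, -0.187, 0.034], 0.18)]
left_end [([0.463, 0.093, 0.043], 0.8)]
mug_centre [([0.454, -0.181, 0.034], 0.98), ([0.422, -0.23, 0.1], 0.59)]
mug_handle [([0.424, -0.229, 0.099], 0.69)]
mug [([0.45, -0.189, 0.032], 0.73)]
```

View pics/top0.png

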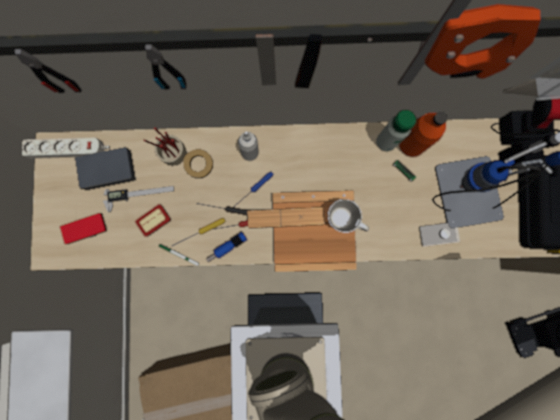

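View pics/scene0.png

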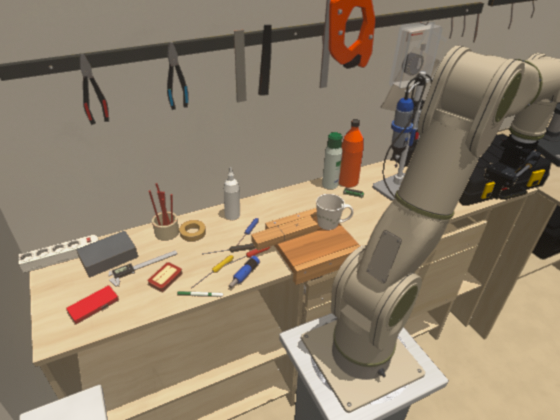

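The board lies skew on the hook around px (290,216) and the mug is at (343,216), its handle towards the lower right. The space behind the hook, (300,160), is clear. I'll move above the handle.

Request:
arm_command(xyz=[[0.03,0.03,0.01],[0.06,0.06,0.02],[0.24,0.365,0.0],[0.24,0.365,0.0],[0.24,0.365,0.0],[0.24,0.365,0.0],[0.24,0.365,0.0],[0.24,0.365,0.0],[0.24,0.365,0.0],[0.24,0.365,0.0],[0.24,0.365,0.0],[0.24,0.365,0.0],[0.24,0.365,0.0],[0.24,0.365,0.0],[0.24,0.365,0.0],[0.24,0.365,0.0]], rot=[[0,0,0.1],[0,0,0.2],[0,0,0.73],[0,0,0.73],[0,0,0.73],[0,0,0.73],[0,0,0.73],[0,0,0.73],[0,0,0.73],[0,0,0.73],[0,0,0.73],[0,0,0.73],[0,0,0.73],[0,0,0.73],[0,0,0.73],[0,0,0.73]], grip=1, squeeze=50)

```text
time: 2.53
ee_pos: [0.4222, -0.2339, 0.2226]
eef_rot: [0.872, 0.49, -0.0, 0.0]
ft_force: [0.1, 0.9, -0.6]
width: 0.087
grip_force: 0.0
```

```bash
python3 - <<'E'
from h import *
s=r.read_state(); print(s["time"],s["ee_pos"],R.from_quat(s["eef_rot"]).as_matrix().round(3).tolist(),s["joint_positions"].round(2))
im=snap("wrist","w1")
rep("wrist",["mug_handle","mug_centre","hook_end","pencil_line","back_edge"])
for P in ([.424,-.232,.102],[.4565,-.1785,.032],[.51,-.218,.046]): print(px("wrist",P))
t=r.camera("top"); print([onplane("top",300,v,0).round(3).tolist() for v in (125,262)])
E
```

```text
2.5333 [ 0.42217612 -0.23391882  0.22255758] [[0.52, 0.854, -0.0], [0.854, -0.52, -0.0], [-0.0, 0.0, -1.0]] [ 0.87  0.04 -0.47  1.8   0.02  1.3  -0.15]
mug_handle [([0.429, -0.236, 0.104], 0.91)]
mug_centre [([0.46, -0.171, 0.033], 0.58)]
hook_end [([0.505, -0.212, 0.046], 0.74)]
pencil_line [([0.51, -0.22, -0.001], 0.74), ([0.6, -0.376, 0.0], 0.43)]
back_edge []
(np.float64(279.3636048291402), np.float64(206.31857582489064))
(np.float64(279.23437253071717), np.float64(140.50262859487196))
(np.float64(337.7002912266014), np.float64(146.1716203377644))
[[0.752, -0.067, 0.0], [0.33, -0.054, 0.0]]
```

View pics/w1.png

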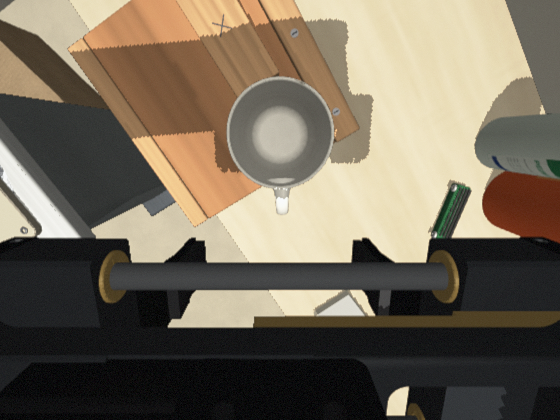

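The handle is at about px (282,200), straight below the rim centre (280,132), so the yaw is right. I'll descend and pinch it.

Request:
arm_command(xyz=[[0.004,0.001,-0.03],[0.004,0.001,-0.06],[0.004,0.001,-0.09],[0.004,0.001,-0.115],[0.004,0.001,-0.138],[0.004,0.001,-0.138],[0.004,0.001,-0.138],[0.004,0.001,-0.138]], rot=[[0,0,0],[0,0,0],[0,0,0],[0,0,0],[0,0,0],[0,0,0],[0,0,0],[0,0,0]])

```text
time: 3.55
ee_pos: [0.4276, -0.232, 0.086]
eef_rot: [0.871, 0.491, 0.0, 0.001]
ft_force: [0.2, -0.4, 0.8]
width: 0.0871
grip_force: 0.0
```

Request:
arm_command(xyz=[[0,0,0],[0,0,0],[0,0,0],[0,0,0],[0,0,0],[0,0,0],[0,0,0],[0,0,0],[0,0,0],[0,0,0]], rot=[[0,0,0],[0,0,0],[0,0,0],[0,0,0],[0,0,0],[0,0,0],[0,0,0],[0,0,0],[0,0,0],[0,0,0]], grip=0, squeeze=55)

```text
time: 4.38
ee_pos: [0.4268, -0.2317, 0.0846]
eef_rot: [0.871, 0.491, 0.0, 0.0]
ft_force: [0.5, -0.7, -0.6]
width: 0.0284
grip_force: 0.0
```

Request:
arm_command(xyz=[[0,0,0],[0,0,0],[0,0,0],[0,0,0],[0,0,0],[0,0,0]], rot=[[0,0,0],[0,0,0],[0,0,0],[0,0,0],[0,0,0],[0,0,0]])

```text
time: 4.88
ee_pos: [0.4268, -0.2317, 0.0846]
eef_rot: [0.871, 0.491, 0.0, 0.0]
ft_force: [0.4, 0.5, -1.0]
width: 0.0194
grip_force: 53.1
```

Request:
arm_command(xyz=[[0,0,0.01],[0,0,0.02],[0,0,0.03],[0,0,0.04],[0,0,0.04],[0,0,0.04]], rot=[[0,0,0],[0,0,0],[0,0,0],[0,0,0],[0,0,0],[0,0,0]])

```text
time: 5.38
ee_pos: [0.4272, -0.232, 0.1255]
eef_rot: [0.871, 0.491, 0.0, 0.001]
ft_force: [0.2, -0.1, -2.9]
width: 0.0193
grip_force: 53.4
```

```bash
python3 - <<'E'
from h import *
s=r.read_state(); print(s["time"],s["ee_pos"],s["torque"],s["ft_force"],s["width"])
im=snap("wrist","w2"); rep("wrist",["mug_handle","mug_centre"])
im=snap("scene","s2"); cv2.imwrite("pics/s2c.png",cv2.resize(im[150:300,220:420,::-1],None,fx=3,fy=3)); rep("scene",["mug_handle","mug_centre","pencil_line","left_end","back_edge"])
E
```

```text
5.3833 [ 0.42719891 -0.23203071  0.12545831] [-0.0974375   0.05551096 -0.00569051] [ 0.18252396 -0.05212521 -2.87226549] 0.01932199902238438
mug_handle [([0.429, -0.233, 0.146], 0.82), ([0.598, -0.375, -0.002], 0.25)]
mug_centre [([0.457, -0.181, 0.066], 0.92)]
mug_handle [([0.42, -0.231, 0.14], 0.85)]
mug_centre [([0.456, -0.181, 0.067], 0.73)]
pencil_line [([0.46, -0.0, 0.064], 0.81)]
left_end [([0.459, 0.095, 0.05], 0.66)]
back_edge [([0.487, 0.002, 0.048], 0.78)]
```

View pics/s2c.png

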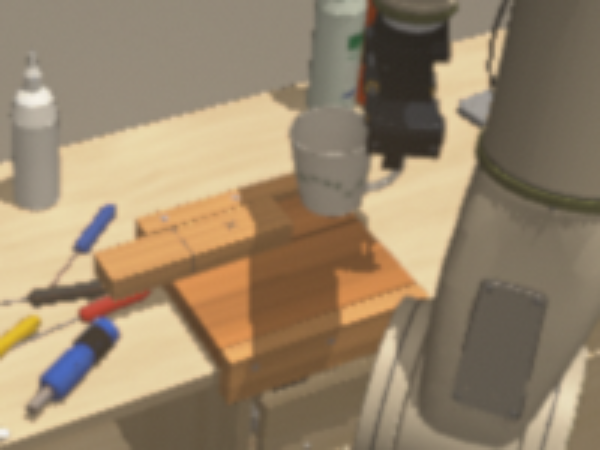

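The mug hangs upright from the handle with its foot clear of the board and fence. I'll carry it to behind the hook.

Request:
arm_command(xyz=[[0,0,0.015],[0.01,0.005,0.025],[0.03,0.015,0.025],[0.055,0.027,0.025],[0.08,0.04,0.025],[0.105,0.052,0.025],[0.13,0.065,0.025],[0.15,0.075,0.025],[0.163,0.08,0.025],[0.163,0.08,0.025],[0.163,0.08,0.005],[0.163,0.08,-0.015],[0.163,0.08,-0.035],[0.163,0.08,-0.05],[0.163,0.08,-0.06],[0.163,0.08,-0.066],[0.163,0.08,-0.07],[0.163,0.08,-0.07]], rot=[[0,0,0],[0,0,0],[0,0,0],[0,0,0],[0,0,0],[0,0,0],[0,0,0],[0,0,0],[0,0,0],[0,0,0],[0,0,0],[0,0,0],[0,0,0],[0,0,0],[0,0,0],[0,0,0],[0,0,0],[0,0,0]])

```text
time: 7.33
ee_pos: [0.5898, -0.1519, 0.0546]
eef_rot: [0.871, 0.491, 0.0, 0.0]
ft_force: [-0.3, -0.1, -1.7]
width: 0.0192
grip_force: 53.5
```

Request:
arm_command(xyz=[[0,0,-0.001],[0,0,-0.002],[0,0,-0.003],[0,0,-0.003]], rot=[[0,0,0],[0,0,0],[0,0,0],[0,0,0]])

```text
time: 7.67
ee_pos: [0.5903, -0.1522, 0.0525]
eef_rot: [0.871, 0.491, 0.0, 0.001]
ft_force: [-2.8, -1.0, 4.6]
width: 0.0195
grip_force: 53.8
```

Request:
arm_command(xyz=[[0,0,0],[0,0,0],[0,0,0],[0,0,0],[0,0,0],[0,0,0]], rot=[[0,0,0],[0,0,0],[0,0,0],[0,0,0],[0,0,0],[0,0,0]], grip=0.5)

```text
time: 8.17
ee_pos: [0.5898, -0.1515, 0.0515]
eef_rot: [0.871, 0.491, 0.0, -0.0]
ft_force: [-0.9, -0.1, -0.3]
width: 0.0421
grip_force: 0.0
```

Request:
arm_command(xyz=[[0,0,0.01],[0,0,0.03],[0,0,0.06],[0,0,0.1],[0,0,0.14],[0,0,0.16],[-0.01,0.02,0.17],[-0.05,0.08,0.17],[-0.1,0.14,0.17],[-0.13,0.17,0.17],[-0.13,0.19,0.17],[-0.13,0.19,0.17],[-0.13,0.19,0.17],[-0.13,0.19,0.17]], rot=[[0,0,0],[0,0,0],[0,0,0],[0,0,0],[0,0,0],[0,0,0.1],[0,0,0.2],[0,0,0.3],[0,0,0.4],[0,0,0.49],[0,0,0.55],[0,0,0.55],[0,0,0.55],[0,0,0.55]])

```text
time: 9.33
ee_pos: [0.4591, 0.0403, 0.2227]
eef_rot: [0.704, 0.711, 0.0, 0.001]
ft_force: [-0.3, -0.6, 0.4]
width: 0.0439
grip_force: 0.0
```

```bash
python3 - <<'E'
from h import *
s=r.read_state(); print(s["time"],s["ee_pos"],R.from_quat(s["eef_rot"]).as_matrix().round(3).tolist(),s["joint_positions"].round(2))
snap("wrist","w3")
P=["pencil_line","back_edge","left_end","board","hook_end","mug_centre"]
rep("wrist",P)
r.camera("top"); print("top"); rep("top",P)
r.camera("scene"); print("scene"); rep("scene",["pencil_line","back_edge","left_end","board","hook_end","mug_centre"])
E
```

```text
9.3333 [0.45913633 0.04025488 0.22274902] [[-0.01, 1.0, 0.002], [1.0, 0.01, -0.002], [-0.002, 0.002, -1.0]] [ 0.59  0.01 -0.76  1.84  0.01  1.3  -0.17]
pencil_line [([0.461, 0.001, 0.067], 0.93)]
back_edge [([0.489, -0.002, 0.05], 0.9)]
left_end [([0.463, 0.097, 0.048], 0.91)]
board []
hook_end [([0.463, 0.001, 0.063], 0.37)]
mug_centre []
top
pencil_line [([0.462, -0.002, 0.067], 0.84)]
back_edge [([0.49, 0.006, 0.046], 0.6)]
left_end []
board [([0.462, -0.011, 0.037], 0.88), ([0.508, -0.219, -0.005], 0.35)]
hook_end [([0.506, -0.219, 0.047], 0.97), ([0.681, -0.409, -0.003], 0.54)]
mug_centre [([0.62, -0.094, -0.004], 0.96)]
scene
pencil_line [([0.459, 0.001, 0.065], 0.91), ([0.671, 0.095, 0.002], 0.52)]
back_edge [([0.487, 0.003, 0.047], 0.84), ([0.459, 0.095, 0.049], 0.72)]
left_end [([0.463, 0.094, 0.047], 0.61)]
board [([0.465, -0.012, 0.033], 0.76)]
hook_end [([0.511, -0.217, 0.05], 0.57), ([0.611, -0.109, 0.002], 0.39)]
mug_centre [([0.622, -0.097, 0.002], 0.88)]
```

View pics/w3.png

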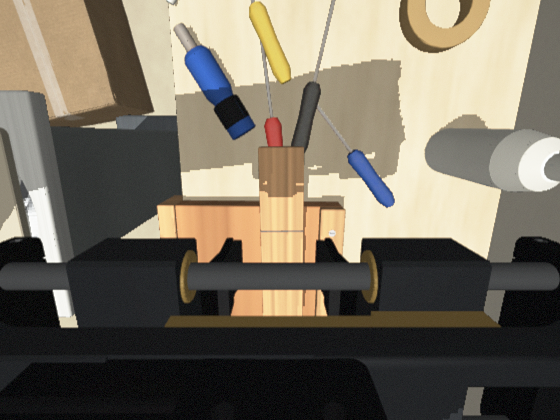

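The board's left end is at row 148, the pencil line at row 231 and the hook's left edge at about row 203. I'll zoom in for exact edges.

```bash
python3 - <<'E'
from h import *
im=cv2.imread("pics/w3.png"); c=im[140:250,150:355]
cv2.imwrite("pics/w3c.png",cv2.resize(c,None,fx=3.9,fy=3.9,interpolation=cv2.INTER_CUBIC))
g=cv2.cvtColor(im,cv2.COLOR_BGR2GRAY).astype(int)
print("line col 275-290",[(v,int(g[v,268:298].mean())) for v in range(224,240)])
for c0 in (185,220,240): print(c0,[(v,int(g[v,c0-4:c0+5].mean())) for v in range(194,214)])
for u in (330,338): print(u,[(v,int(g[v,u-3:u+4].mean())) for v in range(198,214)])
for v in (160,180,210,222): print(v,"L",[(u,int(g[v-2:v+3,u].mean())) for u in range(254,268)],"R",[(u,int(g[v-2:v+3,u].mean())) for u in range(298,326)])
E
```

```text
line col 275-290 [(224, 211), (225, 211), (226, 211), (227, 212), (228, 211), (229, 211), (230, 182), (231, 159), (232, 197), (233, 211), (234, 212), (235, 212), (236, 212), (237, 212), (238, 212), (239, 212)]
185 [(194, 209), (195, 193), (196, 160), (197, 137), (198, 136), (199, 124), (200, 89), (201, 63), (202, 61), (203, 62), (204, 68), (205, 127), (206, 178), (207, 192), (208, 194), (209, 193), (210, 193), (211, 193), (212, 194), (213, 194)]
220 [(194, 235), (195, 235), (196, 193), (197, 148), (198, 147), (199, 147), (200, 109), (201, 66), (202, 56), (203, 55), (204, 58), (205, 96), (206, 143), (207, 171), (208, 177), (209, 176), (210, 177), (211, 176), (212, 176), (213, 177)]
240 [(194, 237), (195, 238), (196, 198), (197, 152), (198, 150), (199, 151), (200, 113), (201, 67), (202, 57), (203, 59), (204, 62), (205, 84), (206, 147), (207, 188), (208, 195), (209, 193), (210, 193), (211, 193), (212, 192), (213, 193)]
330 [(198, 148), (199, 148), (200, 148), (201, 114), (202, 73), (203, 64), (204, 63), (205, 65), (206, 77), (207, 75), (208, 76), (209, 140), (210, 196), (211, 215), (212
[... 1564 characters left out ...]
0, 193), (311, 193), (312, 192), (313, 193), (314, 195), (315, 195), (316, 194), (317, 195), (318, 192), (319, 145), (320, 86), (321, 137), (322, 163), (323, 167), (324, 171), (325, 172)]
222 L [(254, 196), (255, 195), (256, 197), (257, 197), (258, 197), (259, 195), (260, 189), (261, 211), (262, 207), (263, 207), (264, 209), (265, 210), (266, 211), (267, 213)] R [(298, 207), (299, 205), (300, 206), (301, 209), (302, 210), (303, 130), (304, 114), (305, 129), (306, 196), (307, 197), (308, 194), (309, 192), (310, 191), (311, 191), (312, 193), (313, 194), (314, 194), (315, 194), (316, 194), (317, 197), (318, 190), (319, 92), (320, 123), (321, 189), (322, 208), (323, 216), (324, 220), (325, 219)]
```

View pics/w3c.png

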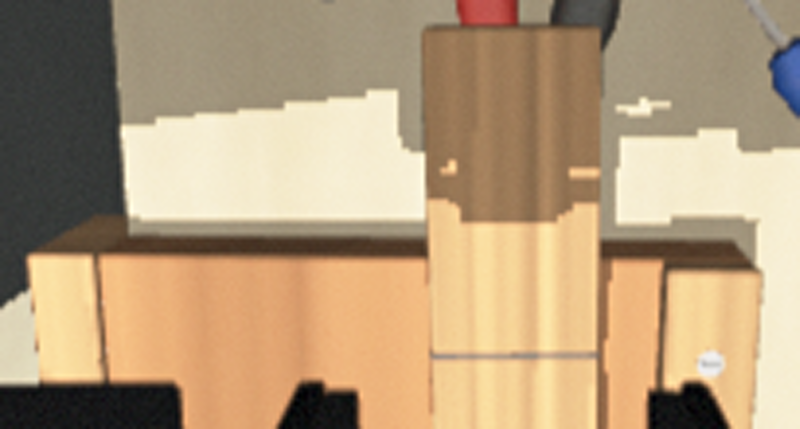

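```bash
python3 - <<'E'
from h import *
f=lambda u,v,z: onplane("wrist",u,v,z).round(4)
print("line",f(264,231,.064),f(281,231,.064),f(298,231.2,.064))
print("hook base top", f(185,205.2,.032),f(240,205.4,.032),"bottom",f(220,200.4,0),"fence",f(330,209.2,.046),f(338,209.2,.046))
for v,l,rr in((160,257.9,304.8),(180,258.6,303.8),(210,259.3,302.7),(222,260.3,302.6)): print(v,f(l,v,.064),f(rr,v,.064))
print("fence face",f(319,210,.046),f(318.6,222,.046))
print("left end",f(281,147.5,.064))
E
```

```text
line [0.4436 0.0015 0.064 ] [0.4632 0.0016 0.064 ] [0.4828 0.0014 0.064 ]
hook base top [0.3444 0.0239 0.032 ] [0.4125 0.024  0.032 ] bottom [0.3815 0.0231 0.    ] fence [0.5217 0.0232 0.046 ] [0.5312 0.0233 0.046 ]
160 [0.4376 0.0823 0.064 ] [0.4884 0.0825 0.064 ]
180 [0.4381 0.0605 0.064 ] [0.4879 0.0608 0.064 ]
210 [0.4385 0.0264 0.064 ] [0.4875 0.0267 0.064 ]
222 [0.4394 0.0123 0.064 ] [0.4878 0.0125 0.064 ]
fence face [0.5086 0.0222 0.046 ] [0.5087 0.0072 0.046 ]
left end [0.4625 0.0956 0.064 ]
```

The pencil line is at y≈0.0015 and the hook's right end at y≈−0.2166, so the slide is −0.218 m. The board's back face is 0.0207 m off the fence.

Request:
arm_command(xyz=[[0.004,0.006,-0.03],[0.004,0.006,-0.06],[0.004,0.006,-0.09],[0.004,0.006,-0.12],[0.004,0.006,-0.145],[0.004,0.006,-0.16],[0.004,0.006,-0.17],[0.004,0.006,-0.172],[0.004,0.006,-0.172],[0.004,0.006,-0.172]], rot=[[0,0,-0.01],[0,0,-0.01],[0,0,-0.01],[0,0,-0.01],[0,0,-0.01],[0,0,-0.01],[0,0,-0.01],[0,0,-0.01],[0,0,-0.01],[0,0,-0.01]], grip=1)

```text
time: 11.22
ee_pos: [0.4645, 0.0444, 0.0505]
eef_rot: [0.709, 0.706, 0.001, 0.0]
ft_force: [0.1, -0.6, -0.3]
width: 0.0863
grip_force: 0.0
```

Request:
arm_command(xyz=[[0,0,0],[0,0,0],[0,0,0],[0,0,0],[0,0,0],[0,0,0],[0,0,0],[0,0,0],[0,0,0],[0,0,0],[0,0,0],[0,0,0]], rot=[[0,0,0],[0,0,0],[0,0,0],[0,0,0],[0,0,0],[0,0,0],[0,0,0],[0,0,0],[0,0,0],[0,0,0],[0,0,0],[0,0,0]], grip=0, squeeze=40)

```text
time: 12.22
ee_pos: [0.4638, 0.0443, 0.0496]
eef_rot: [0.709, 0.706, 0.0, 0.0]
ft_force: [-1.6, 0.8, 2.7]
width: 0.0493
grip_force: 39.9
```

```bash
python3 - <<'E'
from h import *
s=r.read_state(); print(s["time"],s["ee_pos"],R.from_quat(s["eef_rot"]).as_matrix().round(3).tolist(),s["ft_force"],s["torque"],s["width"],s["grip_force"])
im=snap("wrist","w4"); g=cv2.cvtColor(im,cv2.COLOR_RGB2GRAY).astype(int)
rep("wrist",["left_end","pencil_line","back_edge"])
E
```

```text
12.2167 [0.46379136 0.04431434 0.04959636] [[0.004, 1.0, 0.0], [1.0, -0.004, 0.0], [0.0, 0.0, -1.0]] [-1.57918458  0.79624621  2.70265455] [-0.02693777  0.12273845 -0.03830621] 0.049328809088881355 39.93841767311096
left_end [([0.466, 0.098, 0.05], 0.8)]
pencil_line []
back_edge [([0.492, 0.001, 0.05], 0.56)]
```

View pics/w4.png

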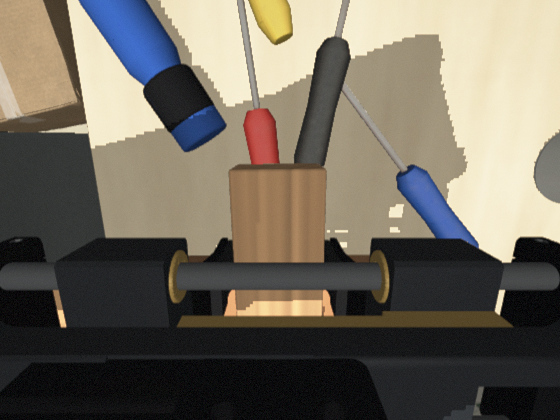

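The board is gripped squarely, with its left end at row 165. Now the slide, closing most of the gap to the fence on the way.

Request:
arm_command(xyz=[[0,-0.004,0],[0,-0.012,0],[0.002,-0.026,0],[0.004,-0.042,0],[0.006,-0.058,0],[0.008,-0.074,0],[0.01,-0.09,0],[0.012,-0.106,0],[0.014,-0.122,0],[0.015,-0.138,0],[0.015,-0.154,0],[0.015,-0.17,0],[0.015,-0.186,0],[0.015,-0.2,0],[0.015,-0.21,0],[0.015,-0.216,0],[0.015,-0.218,0],[0.015,-0.218,0],[0.015,-0.218,0],[0.015,-0.218,0]], rot=[[0,0,0.004],[0,0,0.004],[0,0,0.004],[0,0,0.004],[0,0,0.004],[0,0,0.004],[0,0,0.004],[0,0,0.004],[0,0,0.004],[0,0,0.004],[0,0,0.004],[0,0,0.004],[0,0,0.004],[0,0,0.004],[0,0,0.004],[0,0,0.004],[0,0,0.004],[0,0,0.004],[0,0,0.004],[0,0,0.004]])

```text
time: 14.08
ee_pos: [0.4788, -0.1737, 0.0496]
eef_rot: [0.707, 0.707, -0.0, 0.0]
ft_force: [-0.4, -2.3, 2.4]
width: 0.0495
grip_force: 39.9
```

Request:
arm_command(xyz=[[0.001,0,0],[0.002,0,0],[0.003,0,0],[0.004,0,0],[0.005,0,0],[0.006,0,0],[0.006,0,0],[0.006,0,0]], rot=[[0,0,0],[0,0,0],[0,0,0],[0,0,0],[0,0,0],[0,0,0],[0,0,0],[0,0,0]])

```text
time: 14.75
ee_pos: [0.4844, -0.1733, 0.0496]
eef_rot: [0.707, 0.707, -0.0, -0.0]
ft_force: [-3.3, -0.6, 6.7]
width: 0.0498
grip_force: 39.9
```

```bash
python3 - <<'E'
from h import *
s=r.read_state(); print(s["time"],s["ee_pos"],R.from_quat(s["eef_rot"]).as_matrix().round(3).tolist(),s["ft_force"],s["torque"],s["width"],s["grip_force"])
P=["pencil_line","back_edge","left_end","board","hook_end","mug_centre"]
for c in("top","scene","wrist"): snap(c,"f_"+c); print(c); rep(c,P)
a=cv2.imread("pics/f_wrist.png")[120:300,150:420]; b=cv2.imread("pics/f_top.png")[140:260,260:440]
cv2.imwrite("pics/f.png",np.hstack([cv2.resize(a,(400,600*0+300)),cv2.resize(b,(400,300),interpolation=cv2.INTER_CUBIC)]))
E
```

```text
14.75 [ 0.4844346  -0.17328149  0.04961669] [[-0.001, 1.0, -0.001], [1.0, 0.001, -0.0], [-0.0, -0.001, -1.0]] [-3.26212856 -0.63704606  6.73037064] [-0.13254588  0.54626704 -0.01885487] 0.04976191339227994 39.93917942047119
top
pencil_line []
back_edge [([0.61, -0.11, -0.001], 0.17)]
left_end [([0.484, -0.123, 0.047], 0.91), ([0.589, -0.153, 0.073], 0.69)]
board []
hook_end [([0.463, 0.389, -0.001], 0.62), ([0.62, -0.096, -0.004], 0.4)]
mug_centre [([0.623, -0.096, -0.004], 0.9)]
scene
pencil_line [([0.482, -0.219, 0.064], 0.63), ([0.6, -0.377, 0.001], 0.59)]
back_edge [([0.511, -0.216, 0.046], 0.85), ([0.614, -0.11, -0.001], 0.41)]
left_end [([0.486, -0.121, 0.045], 0.83)]
board [([0.486, -0.23, 0.032], 0.59)]
hook_end [([0.51, -0.212, 0.047], 0.65), ([0.671, 0.096, 0.001], 0.2)]
mug_centre [([0.619, -0.095, -0.003], 0.61)]
wrist
pencil_line []
back_edge [([0.511, -0.217, 0.05], 0.69)]
left_end [([0.486, -0.122, 0.051], 0.71)]
board [([0.486, -0.235, 0.035], 0.57)]
hook_end [([0.509, -0.213, 0.045], 0.84)]
mug_centre []
```

View pics/f.png

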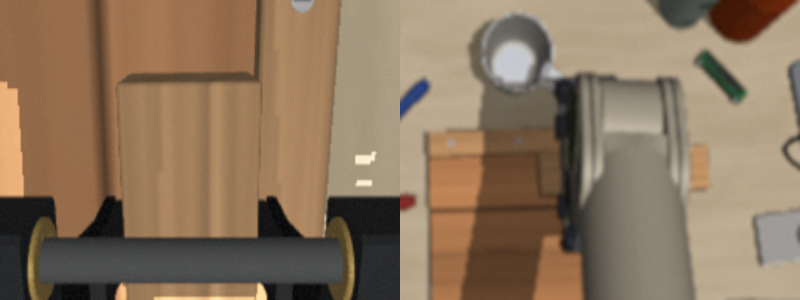

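The board's back face has reached the fence: −3.3 N in x, no gap visible. I'll push a little more for full contact, then measure the line's position.

Request:
arm_command(xyz=[[0.0005,0,0],[0.001,0,0],[0.0015,0,0],[0.002,0,0],[0.002,0,0],[0.002,0,0]], rot=[[0,0,0],[0,0,0],[0,0,0],[0,0,0],[0,0,0],[0,0,0]])

```text
time: 16.3
ee_pos: [0.4848, -0.1733, 0.0497]
eef_rot: [0.707, 0.707, -0.002, -0.002]
ft_force: [-12.6, -0.3, 15.8]
width: 0.0497
grip_force: 39.9
```

```bash
python3 - <<'E'
from h import *
im=snap("wrist","g"); 
s=r.read_state(); print(s["time"],s["ee_pos"],s["ft_force"],s["torque"],s["width"])
g=cv2.cvtColor(im,cv2.COLOR_RGB2GRAY).astype(int)
o=cv2.cvtColor(cv2.imread("pics/w4.png"),cv2.COLOR_BGR2GRAY).astype(int)
for n,q,l,h in(("w4",o,245,310),("now",g,245,310)): print(n,[(v,int(q[v,l:h].mean())) for v in range(158,178)])
for z in(.064,): print([ (v,onplane("wrist",280,v,z)[1].round(4)) for v in (164,166,168,170)])
print("hook left expected px",px("wrist",[.40,.0234,.032]))
v0=int(px("wrist",[.40,.0234,.032])[1])
for u in (190,215): print([(v,int(g[v,u-4:u+5].mean())) for v in range(max(0,v0-12),max(0,v0-12)+24)])
cv2.imwrite("pics/gc.png",cv2.resize(im[:240,130:400,::-1],None,fx=2.4,fy=2.4))
E
```

```text
16.35 [ 0.48482347 -0.17329955  0.04965854] [-12.74547179   0.12044008  16.30415288] [ 0.20013321  2.54430344 -0.12507789] 0.04976888725817748
w4 [(158, 107), (159, 107), (160, 107), (161, 107), (162, 107), (163, 100), (164, 81), (165, 70), (166, 69), (167, 69), (168, 72), (169, 94), (170, 111), (171, 121), (172, 126), (173, 126), (174, 127), (175, 126), (176, 126), (177, 126)]
now [(158, 123), (159, 123), (160, 123), (161, 123), (162, 123), (163, 102), (164, 80), (165, 73), (166, 73), (167, 73), (168, 76), (169, 101), (170, 119), (171, 128), (172, 133), (173, 133), (174, 133), (175, 133), (176, 133), (177, 133)]
[(164, np.float64(-0.1174)), (166, np.float64(-0.1184)), (168, np.float64(-0.1194)), (170, np.float64(-0.1204))]
hook left expected px (np.float64(103.95649739653769), np.float64(-133.1535120366201))
[(0, 132), (1, 129), (2, 119), (3, 116), (4, 115), (5, 116), (6, 116), (7, 116), (8, 115), (9, 116), (10, 116), (11, 116), (12, 116), (13, 115), (14, 116), (15, 117), (16, 116), (17, 116), (18, 116), (19, 117), (20, 117), (21, 117), (22, 116), (23, 116)]
[(0, 173), (1, 172), (2, 169), (3, 167), (4, 166), (5, 166), (6, 165), (7, 132), (8, 103), (9, 101), (10, 101), (11, 102), (12, 102), (13, 101), (14, 101), (15, 100), (16, 100), (17, 100), (18, 101), (19, 99), (20, 99), (21, 99), (22, 98), (23, 98)]
```

View pics/gc.png

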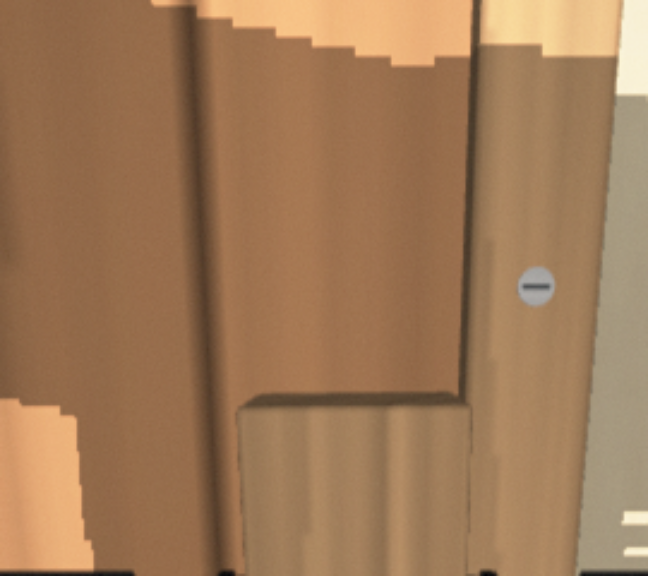

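The board is flush with the fence and hasn't slipped in the grip. The push is stronger than it needs to be, so I'll relax it and add a light downward press.

Request:
arm_command(xyz=[[-0.0005,-0.0005,0],[-0.001,-0.0005,0],[-0.0013,-0.0005,-0.0005],[-0.0013,-0.0005,-0.0005],[-0.0013,-0.0005,-0.0005],[-0.0013,-0.0005,-0.0005],[-0.0013,-0.0005,-0.0005],[-0.0013,-0.0005,-0.0005]], rot=[[0,0,0],[0,0,0],[0,0,0],[0,0,0],[0,0,0],[0,0,0],[0,0,0],[0,0,0]])

```text
time: 17.02
ee_pos: [0.4848, -0.1733, 0.0496]
eef_rot: [0.707, 0.707, -0.001, -0.001]
ft_force: [-8.6, 2.1, 14.8]
width: 0.0492
grip_force: 39.9
```

```bash
python3 - <<'E'
from h import *
s=r.read_state(); print(s["time"],s["ee_pos"],s["eef_rot"],s["ft_force"],s["torque"],s["width"],s["grip_force"])
r.camera("scene"); rep("scene",["pencil_line","back_edge","hook_end","left_end"])
E
```

```text
17.0167 [ 0.48476621 -0.17329469  0.04959234] [ 7.06917897e-01  7.07294934e-01 -5.90875834e-04 -7.83451780e-04] [-8.55053988  2.13653024 14.75958572] [ 0.51945904  1.62410116 -0.18533285] 0.04922126441231337 39.92013394832611
pencil_line [([0.481, -0.218, 0.065], 0.67)]
back_edge [([0.512, -0.214, 0.045], 0.84)]
hook_end [([0.513, -0.214, 0.049], 0.91)]
left_end [([0.482, -0.125, 0.048], 0.78)]
```

```bash
python3 -c "
from bench import r
print(r.close_job())"
```

```text
the job is handed in; nothing more can be done
None
```

The mug stands upright on the bench behind the hook. The board lies against the fence with its pencil line within about 1 mm of the hook's right-hand end by my measurements. The gripper is still holding it flat by the part left of the line, and I handed the job in at about 17 s; no verdict came back.

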